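Push the stuck feed screw out of a mincer

ROBOT

A 6-joint arm with a two-finger parallel gripper is mounted at the origin on a cart in front of the work surface, level with it; the furniture and walls round the work are solid. World frame = base frame: x ahead of the robot, y to its left, z up, the work surface at z = 0. Lengths are in m, angles in rad, forces in N, time in s.
With the tool pointing down it reaches from about 0.35 to 0.925 m from the base axis. Payload 6.4 kg.
Tool frame: the origin (TCP) lies midway between the tips of the shut fingers; the grasp point (between the pads) lies hold_point_z behind it (hold_point_z is the distance from the TCP to the grasp point, in m); z points along the fingers, y is the line along which they close (so a half turn about z gives the same grasp; the last joint's range is limited). The gripper opens to 94 mm and grips with 3 to 60 N. Pads are 16 mm wide; open, the fingers measure 119 mm over their backs; the gripper's body (75 mm by 177 mm) begins 78 mm behind the grasp point.
Start: joints at [-1.318, 0.245, 1.558, -0, 1.339, -0.174], TCP at [0.269, -0.592, 0.205] pointing down, gripper open.
Joint ranges: [-3.13, 3.13], [-1.02, 2.26], [0.13, 2.54], [-0.95, 4.09], [0.21, 2.88], [-2.74, 2.74]. Speed limits (rad/s): [2.57, 2.57, 3.14, 3.14, 3.14, 3.14].

INTERFACE

Orientations are given as a 3x3 rotation matrix whose columns are the frame's x, y, z axes.
In Python, from rig import * gives the robot as it stands.
- The arm moves only by the tool step_arm, never from a script. Its argument "targets" is a list of rows, each an object of numbers: "claw": the opening in per cent of the stroke, from 0 (shut) to 100 (fully open); "tx", "ty", "tz": the shift along the tool's x, y, z in units of 40 mm (1.0 is 40 mm); "rx", "ry", "rz": the turn, a rotation vector about the tool's x, y, z in units of 5 degrees (1.0 is 5 degrees). A call has 1 to 10 rows; each row is the pose to reach, as a shift and turn from the pose commanded when the call began, along the tool's axes at that moment; what a row does not reach only later rows make up. A row lasts 1/12 s, in which the tool goes at most 41.7 mm and 7.16 degrees, less where a joint would pass 70% of its speed; a pose out of reach is approached as far as the arm can. A call with a gripper value outside its range is refused whole. The fingers move at their own pace and stop on an object; "newtons" is the grip in N (left out, the last holds). Time passes only in rows, so rows that repeat a pose let the fingers close. It gives the time, the measured TCP pose, the force, the opening and the grip force at its end, in the units of the state.
- sense(): the state, without advancing time (a new reading comes with each control period).
- get_image(name): name is "scene" or "top" or "wrist"; returns the picture (480x640x3 uint8, red, green, blue); there is no depth.
- camera_params(name): a dict with "fovy" (degrees; the focal length in pixels is half the picture's height over the tangent of half this angle, whatever the lens; pixels are square), "cx", "cy" (the principal point, pixels), "dist" ([k1, k2, p1, p2, k3] as OpenCV has them; the pictures are not rectified), "origin" and "orientation" of the camera in the world. Camera axes: x right, y up, looking along -z (the intrinsics and any distortion apply to the point x, -y, -z); pixel columns grow to the right and rows downward; lengths in m; the calibration is good to about 2 mm. A picture is of the moment at which its call begins: read the wrist's pose just before it. camera_params takes no time and is no camera call; for the wrist camera it gives the pose at the moment of the call.
- sign_off(): hands the job in; it is judged then, once.
Trained networks look in the newest picture that a camera, given by its name, has taken for a name from the list of things; names that differ only in an ending like _2 or _b are one class to them, and where a whole thing is asked for, a point or a joint stands for the part that bears it (a point fixed in the world has none). Each returns a list of dicts, best first, with "p" (0 to 1); they miss things now and then, are a little off and sometimes report something else, mostly with a low value. They report only what shows in the picture. A call takes as long as a camera call.
- find_in(target, camera): "rect" ([centre column, centre row, width, height] in pixels, round what is visible of it).
The state is a dict: "clock": time; "joint_pos": joint angles; "qd": joint speeds; "tau": joint torques, N m; "ee_pos": TCP position; "tool_rot": TCP orientation; "ft_force": force on the tool from outside, world axes, zero at the start; "moment": the same for the moment, N m; "finger_gap": opening from 0.0 (shut) to 1.0 (fully open); "grip_force": force on a finger pad.
Only numpy, scipy, OpenCV 4.12 (cv2) and the standard library are available. Lean on these libraries where they do the work, as an engineer would, in place of code of your own. Each camera call takes 0.05 s, during which the arm holds its last target. There are 200 camera calls.

TASK

The hand mincer is being taken apart for washing, but its metal feed screw is stuck in the barrel. Slide the red tub under the mouth of the barrel, push the screw out through the mouth with the wooden pusher, in from the crank opening at the back, so that it drops straight into the tub, and then lay the pusher flat on the chopping board again. Do not touch the screw with the gripper, and leave the tub upright and the tin, the jar and the garlic where they are.

Things in the scene. Friction and masses are not known exactly. Their poses are not given: they have to be found in the camera images.
- mincer: white plastic hand mincer, fixed; origin at the centre of the underside of its round foot (radius 41 mm; a red lever reaches 68 mm to own -x). Barrel: horizontal tube along own y, axis 140 mm up, 60 mm outside, 50 mm inside, crank opening at the +y end, mouth at the -y end, its lowest point 107 mm up. A square feed chute, 58 x 56 mm, rises from it to 215 mm at own y = -29 mm
- bore (a point): centre of the round crank opening, 34 mm in diameter, in the barrel's back face, at own y = +32 mm of the mincer, 140 mm up. It runs 22 mm inwards, with a soft rubber seal that narrows its upper side by 3 mm; then comes the 50 mm bore of the barrel. From here to the mouth is 100 mm
- mouth (a point): centre of the open mouth of the barrel, at own y = -68 mm of the mincer, 140 mm up
- screw: aluminium feed screw, 100 mm long, 48 mm in diameter, about 0.25 kg, lying in the barrel. Origin at half length on its axis; own +y to its hub (30 mm thick), whose flat end is 3 to 9 mm inside the crank opening; a 14 mm stub shows at the mouth. The seal holds the hub with 6 to 14 N for the first 15 mm; then it slides easily. It tips out of the mouth after 65 to 95 mm of travel
- pusher: beech pusher, 200 mm long, 0.11 kg, lying on the board: square handle 32 x 32 x 80 mm and a round stick, 22 mm in diameter, 120 mm long, at its -y end. Origin on the axis at the middle of the handle; own y along it: handle's end at y = +40 mm, shoulder at -40 mm, tip of the stick at -160 mm
- tub: open red plastic tub, standing empty on the worktop: 100 x 150 mm outside (107 x 157 mm over the rim's edge), 49 mm high, walls 2 mm thick, long side along own y, about 0.12 kg. Origin: centre of its underside
- board: wooden chopping board, 250 mm (own x) by 400 mm (own y), 23 mm thick, fixed; origin at the centre of its underside. The mincer's ring nut, hole disc and crank lie fixed on its far half (own x above +25 mm), up to 65 mm above the wood; the near half is free for the pusher
- tin: food tin, 75 mm across and 110 mm high, standing behind the work; leave it alone. Origin: centre of its underside.
- sauce_jar: glass jar with white lid, 105 mm high, behind the work; leave it alone. Origin: centre of its underside. Above it, some 0.5 m over the worktop, hang a tube lamp and wall cabinets (from x = 0.62 m on): keep the arm clear of them.
- garlic: bulb of garlic, 60 mm, behind the work; leave it alone. Origin: centre of its underside.

How it is judged:
On the way, in this order (a step that is already met when the one before it is completed fails the run):
1. the tub stands under the mouth of the barrel while the screw is still stuck in it (x of mouth in the frame of tub between -0.045 and 0.045 m and y of mouth in the frame of tub between -0.08 and 0.08 m and distance between screw and bore below 0.07 m and height (world z) of tub below 0.01 m), for 0.2 s.
2. the screw has dropped right out of the mouth into the tub, clear of the mincer (height (world z) of screw below 0.055 m and contact force between screw and mincer below 0.1 N and distance between screw and mouth above 0.05 m and x of screw in the frame of tub between -0.045 and 0.045 m and y of screw in the frame of tub between -0.07 and 0.07 m), for 0.2 s.
At the end, for the whole second after the job is handed in: the screw lies at rest in the tub (its middle within 45 mm across and 70 mm along of the tub's centre, below 55 mm) clear of the mincer, the tub upright on the worktop, and the pusher flat (within 7 degrees) and at rest on the board, the middle of its handle over it (all of step 2 and linear speed of each of screw, pusher below 0.03 m/s and height (world z) of tub below 0.01 m and angle between tub's own z axis and vertical below 0.15 rad and x of pusher in the frame of board between -0.12 and 0.12 m and y of pusher in the frame of board between -0.195 and 0.195 m and z of pusher in the frame of board between 0.031 and 0.047 m and angle between pusher's own y axis and vertical above 1.45 rad); the robot touches nothing.
It fails at once if the gripper touches the screw (contact force between the fingers and screw above 1 N).
It fails at once if the screw falls outside the tub (height (world z) of screw below 0.045 m and (x of screw in the frame of tub above 0.055 m or x of screw in the frame of tub below -0.055 m or y of screw in the frame of tub above 0.08 m or y of screw in the frame of tub below -0.08 m)).
It fails at once if the tub is tipped over (angle between tub's own z axis and vertical above 0.8 rad).
It fails at once if the tin, the jar or the garlic is moved by more than 40 mm (distance of any of tin, sauce_jar, garlic from where it was at the start of the episode above 0.04 m).
It also fails if it takes over 69 s, if anything falls off the work surface, if the arm or the gripper's body presses on something with over 40 N, if the wrist force passes 120 N, or if a joint passes its speed limit or range.

## Working session

There is one attempt and no reset: what is moved stays moved. The work goes in short steps, Python scripts to look and compute and a tool call to move; the robot and the scene stay as the last step left them, time stands still between calls to the robot, and variables do not carry over. Pictures are saved under pics/ and viewed, at most 10 in all, crops included, and the job is handed in when it is done.

Besides the shell and the picture viewer there is one more tool, called after "Request:" as a command line: name --argument value ..., lists and objects as JSON in quotes. step_arm: Moves the arm, as the interface text tells. Its arguments: {"type":"object","properties":{"targets":{"type":"array"},"newtons":{"type":"number"}},"required":["targets"]}

```bash
ls; mkdir -p pics; cat > h.py <<'E'
from rig import *
import numpy as np, cv2
def K(c):
    f=240/np.tan(np.radians(c['fovy'])/2); return np.array([[f,0,c['cx']],[0,f,c['cy']],[0,0,1.]])
F=np.diag([1.,-1,-1])
def ray(c,uv):
    p=cv2.undistortPoints(np.array(uv,float).reshape(-1,1,2),K(c),np.array(c['dist'],float)).reshape(-1,2)
    d=np.c_[p,np.ones(len(p))]@F.T@np.array(c['orientation']).T
    return np.array(c['origin']),d
def onz(c,uv,z):
    o,d=ray(c,uv); return o+d*((z-o[2])/d[:,2])[:,None]
def proj(c,P):
    R=np.array(c['orientation']);Q=(np.atleast_2d(P)-np.array(c['origin']))@R@F
    return cv2.projectPoints(Q.reshape(-1,1,3),np.zeros(3),np.zeros(3),K(c),np.array(c['dist'],float))[0].reshape(-1,2)
def save(n,im): cv2.imwrite('pics/'+n+'.png',im[:,:,::-1])
E
python3 - <<'E'
from h import *
for n in ['scene','top']:
    c=camera_params(n);im=get_image(n);save(n,im)
    print(n,{k:np.round(v,3).tolist() for k,v in c.items()})
    for t in ['mincer','bore','mouth','screw','pusher','tub','board','tin','sauce_jar','garlic']:
        print(t,[(np.round(d['rect']).tolist(),round(d['p'],2)) for d in find_in(t,n)[:2]])
s=sense();print(s['clock'],s['ee_pos'],s['tool_rot'],s['finger_gap'])
try: print(hold_point_z)
except Exception as e: print(e)
E
```

```text
pics
scene {'fovy': 50.656, 'cx': 316.949, 'cy': 237.733, 'dist': [-0.108, 0.0, 0.0, 0.0, 0.0], 'origin': [-0.016, 0.893, 0.826], 'orientation': [[-0.813, 0.31, -0.493], [-0.582, -0.446, 0.68], [-0.009, 0.84, 0.543]]}
mincer [([349.0, 252.0, 44.0, 92.0], 0.56)]
bore [([349.0, 251.0, 40.0, 94.0], 0.8)]
mouth [([353.0, 250.0, 43.0, 95.0], 0.67)]
screw []
pusher [([265.0, 352.0, 55.0, 73.0], 0.66)]
tub [([416.0, 226.0, 51.0, 44.0], 0.95)]
board [([236.0, 365.0, 203.0, 168.0], 0.66), ([340.0, 249.0, 13.0, 10.0], 0.27)]
tin [([326.0, 215.0, 21.0, 42.0], 0.68)]
sauce_jar [([313.0, 236.0, 24.0, 41.0], 0.91)]
garlic [([294.0, 266.0, 20.0, 19.0], 0.63)]
top {'fovy': 44.627, 'cx': 311.552, 'cy': 233.467, 'dist': [-0.103, 0.0, 0.0, 0.0, 0.0], 'origin': [0.356, -0.034, 1.496], 'orientation': [[0.005, 0.981, -0.193], [-0.999, -0.002, -0.039], [-0.039, 0.193, 0.98]]}
mincer [([324.0, 278.0, 44.0, 55.0], 0.7), ([193.0, 277.0, 76.0, 30.0], 0.41)]
bore [([322.0, 277.0, 43.0, 54.0], 0.94)]
mouth [([322.0, 278.0, 46.0, 54.0], 0.65)]
screw [([326.0, 270.0, 13.0, 13.0], 0.67), ([321.0, 278.0, 46.0, 58.0], 0.45)]
pusher [([322.0, 279.0, 44.0, 52.0], 0.71), ([192.0, 278.0, 77.0, 29.0], 0.6)]
tub [([459.0, 286.0, 64.0, 46.0], 0.65)]
board [([185.0, 258.0, 156.0, 101.0], 0.96)]
tin [([307.0, 216.0, 24.0, 22.0], 0.66), ([400.0, 205.0, 30.0, 13.0], 0.58)]
sauce_jar [([357.0, 211.0, 28.0, 24.0], 0.84)]
garlic [([309.0, 216.0, 20.0, 22.0], 0.54)]
1.1 [ 0.26908662 -0.59169753  0.20545308] [[ 9.10295534e-01  4.13958985e-01  1.46164400e-05]
 [ 4.13958985e-01 -9.10295534e-01  1.00326609e-05]
 [ 1.74583902e-05 -3.08207976e-06 -1.00000000e+00]] 1.0060354903748112
0.0188
```

```bash
python3 - <<'E'
import cv2
a=cv2.imread('pics/scene.png')[170:450,110:470];b=cv2.imread('pics/top.png')[180:350,90:510]
cv2.imwrite('pics/scene_c.png',cv2.resize(a,None,fx=2.1,fy=2.1,interpolation=3));cv2.imwrite('pics/top_c.png',cv2.resize(b,None,fx=1.9,fy=1.9,interpolation=3))
E
```

```text
(no output)
```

View pics/scene_c.png

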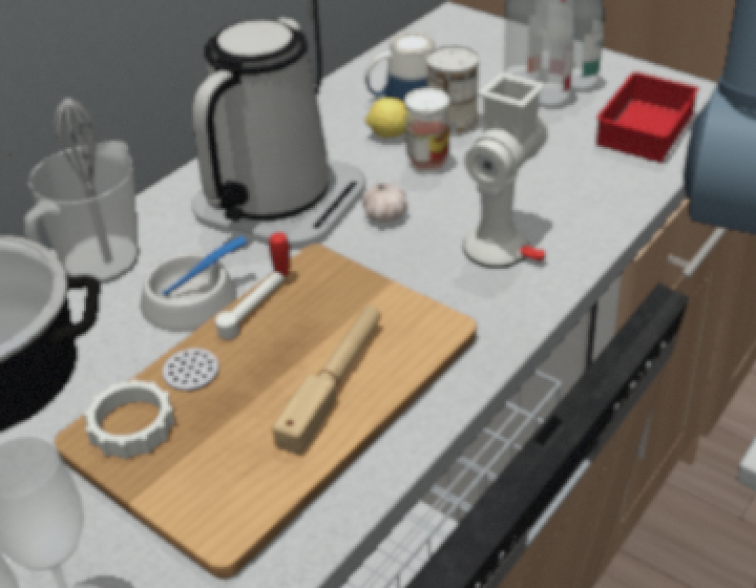

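View pics/top_c.png

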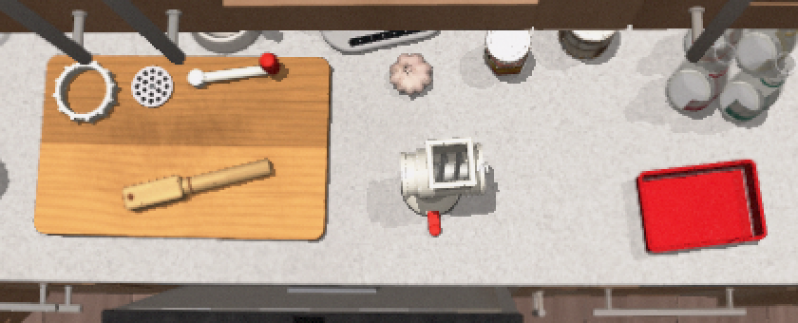

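The board with the pusher is on the left (+y), with the pusher's handle end at crop (125,200) and its tip at (271,167). The mincer is in the middle; its chute-top corners are about (427,140), (470,137), (474,186) and (431,190), and the crank opening faces +y. The tub is on the right (−y) at about (700,207).

```bash
cat > fit.py <<'E'
from h import *
from scipy.optimize import minimize
def redmask(im,rect=None):
    h=cv2.cvtColor(im,cv2.COLOR_RGB2HSV); m=(((h[...,0]<8)|(h[...,0]>172))&(h[...,1]>150)&(h[...,2]>40)).astype(np.uint8)
    n,l,s,_=cv2.connectedComponentsWithStats(m); k=1+np.argmax(s[1:,4]); pts=np.argwhere(l==k)[:,::-1].astype(np.int32)
    return pts
def tubpts(p):
    x,y,a=p; R=np.array([[np.cos(a),-np.sin(a)],[np.sin(a),np.cos(a)]])
    P=[]
    for w,l,z in((.05,.075,0),(.0535,.0785,.049)):
        for i in(-1,1):
            for j in(-1,1): P.append(np.r_[R@[i*w,j*l]+[x,y],z])
    return np.array(P)
def hullmask(pts,S=4):
    m=np.zeros((480*S,640*S),np.uint8); cv2.fillConvexPoly(m,cv2.convexHull(np.round((pts+.5)*S).astype(np.int32)),1); return m
def fittub(views,p0):
    ms=[(c,hullmask(redmask(im).astype(float))) for c,im in views]
    def cost(p):
        e=0
        for c,m in ms:
            q=hullmask(proj(c,tubpts(p))); e+=1-(q&m).sum()/(q|m).sum()
        return e
    r=minimize(cost,p0,method='Nelder-Mead',options=dict(initial_simplex=np.array([p0]*4)+np.vstack([np.zeros(3),np.diag([.03,.03,.1])]),xatol=2e-4,fatol=1e-4))
    return r.x,r.fun
E
python3 - <<'E'
from fit import *
v={n:(camera_params(n),cv2.imread(f'pics/{n}.png')[:,:,::-1].copy()) for n in('top','scene')}
p0=onz(v['top'][0],[[459,286]],.02)[0]; p0[2]=.05
for k in(['top'],['scene'],['top','scene']): print('tub',k,*fittub([v[n] for n in k],p0))
T=lambda l:np.array(l)/1.9+[90,180]; S=lambda l:np.array(l)/2.1+[110,170]
c=v['top'][0];d=v['scene'][0]
print('chute top',onz(c,T([[427,140],[470,137],[474,186],[431,190]]),.215))
print('chute scene',onz(d,S([[483,93],[502,72],[542,85],[524,108]]),.215))
print('lever',onz(c,T([[434,236]]),.01))
print('crank hole scene',onz(d,S([[491,163]]),.14))
print('pusher top',onz(c,T([[126,201],[271,168]]),.039),'scene',onz(d,S([[289,436],[374,315]]),.039))
print('board',onz(c,T([[46,58],[329,58],[325,240],[36,233]]),.023))
E
```

```text
tub ['top'] [ 0.5033382  -0.3436106   0.10525885] 0.04219727559124997
tub ['scene'] [ 0.50223506 -0.34727951  0.23670115] 0.1522917279334538
tub ['top', 'scene'] [ 0.5032907  -0.34388788  0.12932105] 0.2304528704139186
chute top [[ 0.56276491  0.00957698  0.215     ]
 [ 0.56625533 -0.04063239  0.215     ]
 [ 0.50876998 -0.04510548  0.215     ]
 [ 0.50409782  0.00468554  0.215     ]]
chute scene [[ 0.55299808  0.01284127  0.215     ]
 [ 0.56161804 -0.04083876  0.215     ]
 [ 0.5072148  -0.04121869  0.215     ]
 [ 0.49734899  0.01446095  0.215     ]]
lever [[0.46605213 0.00667245 0.01      ]]
crank hole scene [[0.52727918 0.03301295 0.14      ]]
pusher top [[0.50836102 0.41855086 0.039     ]
 [0.55343362 0.2233745  0.039     ]] scene [[0.50989432 0.41132737 0.039     ]
 [0.55005235 0.22804476 0.039     ]]
board [[0.7096674  0.54989247 0.023     ]
 [0.70740029 0.15083847 0.023     ]
 [0.45929833 0.15104876 0.023     ]
 [0.46551241 0.54709116 0.023     ]]
```

Request:
step_arm --targets '[{"tx": 0.8, "ty": -0.16, "tz": 0.2, "rz": 0.4, "claw": 50}, {"tx": 1.6, "ty": -0.32, "tz": 0.4, "rz": 0.8, "claw": 50}, {"tx": 2.5, "ty": -0.5, "tz": 0.6, "rz": 1.3, "claw": 50}, {"tx": 3.4, "ty": -0.68, "tz": 0.85, "rz": 1.8, "claw": 50}, {"tx": 4.3, "ty": -0.86, "tz": 1.1, "rz": 2.3, "claw": 50}, {"tx": 5.2, "ty": -1.04, "tz": 1.35, "rz": 2.7, "claw": 50}, {"tx": 6.0, "ty": -1.2, "tz": 1.55, "rz": 3.1, "claw": 50}, {"tx": 6.7, "ty": -1.35, "tz": 1.7, "rz": 3.4, "claw": 50}, {"tx": 7.3, "ty": -1.46, "tz": 1.8, "rz": 3.7, "claw": 50}, {"tx": 7.3, "ty": -1.46, "tz": 1.8, "rz": 3.7, "claw": 50}]'

```text
$.targets[0]: bad value
```

```bash
python3 - <<'E'
from fit import *
s=sense();print(s['clock'],s['ee_pos'],np.round(s['tool_rot'],3).tolist(),s['finger_gap'],s['joint_pos'])
c=camera_params('wrist');im=get_image('wrist');save('w1',im)
print({k:np.round(v,3).tolist() for k,v in c.items()})
q=proj(c,tubpts([.503,-.344,.105]));print(np.round(q).tolist())
o=im.copy()
for p in q: 
    if abs(p).max()<2000: cv2.circle(o,(int(p[0]),int(p[1])),4,(0,255,0),-1)
save('w1o',o)
E
```

```text
1.1 [ 0.26908662 -0.59169753  0.20545308] [[0.91, 0.414, 0.0], [0.414, -0.91, 0.0], [0.0, -0.0, -1.0]] 1.0060354903748112 [-1.31809585e+00  2.45098793e-01  1.55780547e+00  1.71196575e-05
  1.33869445e+00 -1.74102363e-01]
{'fovy': 70.226, 'cx': 312.387, 'cy': 245.354, 'dist': [0.005, 0.0, 0.0, 0.0, 0.0], 'origin': [0.337, -0.56, 0.384], 'orientation': [[0.415, 0.88, 0.232], [-0.91, 0.401, 0.107], [0.001, -0.255, 0.967]]}
[[237.0, -28.0], [79.0, -90.0], [266.0, -154.0], [96.0, -228.0], [227.0, -53.0], [32.0, -130.0], [263.0, -216.0], [48.0, -313.0]]
```

View pics/w1o.png

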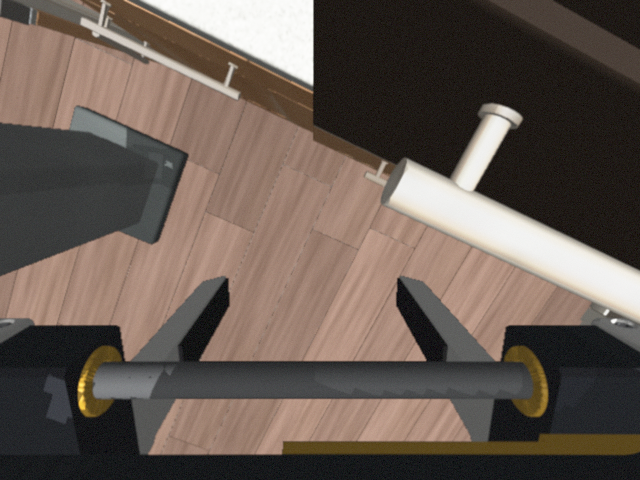

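```bash
python3 - <<'E'
import cv2,numpy as np
a=cv2.imread('pics/scene.png');b=cv2.imread('pics/top.png')
cv2.imwrite('pics/both.png',cv2.resize(np.hstack([a[:300,250:],b[100:400,230:]]),(798,300)))
E
```

```text
(no output)
```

View pics/both.png

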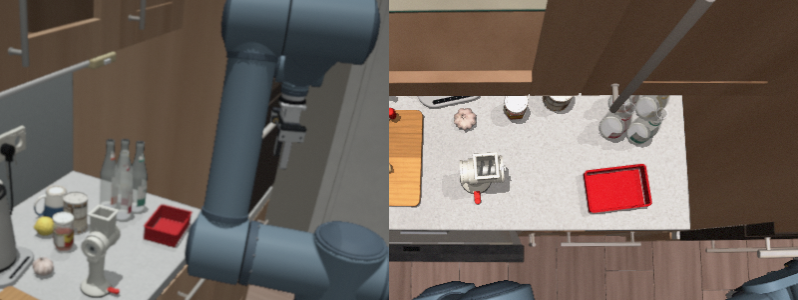

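Request:
step_arm --targets '[{"tx": 0, "ty": -0.5, "tz": 0, "rx": 0, "ry": 0, "rz": 0, "claw": 50}]'

```text
clock: 1.23
ee_pos: [0.2611, -0.575, 0.2054]
tool_rot: [[0.91, 0.414, 0.0], [0.414, -0.91, -0.001], [-0.0, 0.001, -1.0]]
ft_force: [0.1, 0.3, -0.1]
finger_gap: 0.962
grip_force: 0.0
```

Request:
step_arm --targets '[{"tx": 0.3, "ty": -0.5, "tz": 0, "rx": 0, "ry": 0, "rz": -1.4, "claw": 50}, {"tx": 0.6, "ty": -1.0, "tz": 0, "rx": 0, "ry": 0, "rz": -2.8, "claw": 50}, {"tx": 0.9, "ty": -1.5, "tz": 0, "rx": 0, "ry": 0, "rz": -4.2, "claw": 50}, {"tx": 1.2, "ty": -2.0, "tz": 0, "rx": 0, "ry": 0, "rz": -5.6, "claw": 50}, {"tx": 1.5, "ty": -2.5, "tz": 0, "rx": 0, "ry": 0, "rz": -7.0, "claw": 50}, {"tx": 1.8, "ty": -3.0, "tz": 0, "rx": 0, "ry": 0, "rz": -8.4, "claw": 50}, {"tx": 2.1, "ty": -3.4, "tz": 0, "rx": 0, "ry": 0, "rz": -9.8, "claw": 50}, {"tx": 2.4, "ty": -3.6, "tz": 0, "rx": 0, "ry": 0, "rz": -11.2, "claw": 50}, {"tx": 2.7, "ty": -3.6, "tz": 0, "rx": 0, "ry": 0, "rz": -12.6, "claw": 50}, {"tx": 2.7, "ty": -3.6, "tz": 0, "rx": 0, "ry": 0, "rz": -14.0, "claw": 50}]'

```text
clock: 2.07
ee_pos: [0.3007, -0.3965, 0.2057]
tool_rot: [[-0.086, 0.996, 0.001], [0.996, 0.086, -0.0], [-0.0, 0.001, -1.0]]
ft_force: [1.1, -0.4, -0.4]
finger_gap: 0.501
grip_force: 0.0
```

```bash
cat > st.py <<'E'
from fit import *
def go(P,yaw=None):
    "shift and turn (units) from the measured pose to TCP position P with tool x at world angle yaw"
    s=sense();R=np.array(s['tool_rot']);d=R.T@(np.array(P)-s['ee_pos'])/.04
    a=np.arctan2(R[1,0],R[0,0]);print('clock',round(s['clock'],2),'pos',np.round(s['ee_pos'],4),'yaw',round(a,4),'tilt',np.round(R[2,:2],4),'gap',round(s['finger_gap'],3),'q6',round(s['joint_pos'][5],2))
    print('  -> t',np.round(d,2),'rz',None if yaw is None else round(-np.degrees(yaw-a)/5,2))
E
python3 - <<'E'
from st import *
c=camera_params('wrist');im=get_image('wrist');save('w2',im)
t=(camera_params('top'),get_image('top'));save('t2',t[1])
print(np.round(c['origin'],3))
try: print(fittub([(c,im)],[.503,-.344,.105]))
except Exception as e: print(e)
print(fittub([t],[.503,-.344,.105]))
print(np.round(proj(c,tubpts([.503,-.344,.105]))).tolist(), redmask(im).min(0),redmask(im).max(0))
go([.46,-.404,.13],np.pi/2+.105)
E
```

```text
[ 0.295 -0.322  0.385]
(array([ 0.50244707, -0.3435043 ,  0.1315901 ]), np.float64(0.048353979245155054))
(array([ 0.50363903, -0.34383911,  0.11676479]), np.float64(0.04288693645722397))
[[445.0, 257.0], [457.0, 122.0], [531.0, 256.0], [552.0, 120.0], [460.0, 274.0], [476.0, 113.0], [563.0, 272.0], [593.0, 110.0]] [448 110] [587 271]
clock 2.17 pos [ 0.2998 -0.3974  0.2057] yaw 1.6492 tilt [-0.0005  0.0001] gap 0.5 q6 -1.23
  -> t [-0.48  3.98  1.89] rz -0.31
```

View pics/w2.png

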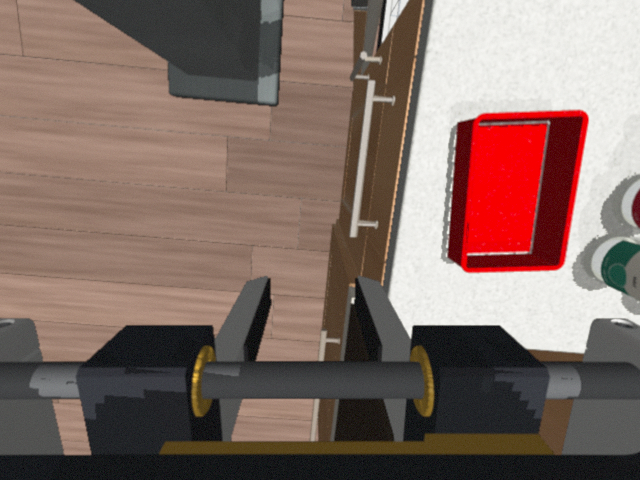

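The tub fits well in the wrist image, with its rim running from (448,110) to (587,271). The bottles at the right edge are clear of the grasp. I'll grip the near long wall, towards its −y end.

Request:
step_arm --targets '[{"tx": -0.1, "ty": 0.8, "tz": 0.3, "rx": 0, "ry": 0, "rz": -0.1, "claw": 50}, {"tx": -0.2, "ty": 1.6, "tz": 0.6, "rx": 0, "ry": 0, "rz": -0.2, "claw": 50}, {"tx": -0.3, "ty": 2.4, "tz": 1.0, "rx": 0, "ry": 0, "rz": -0.3, "claw": 50}, {"tx": -0.4, "ty": 3.2, "tz": 1.5, "rx": 0, "ry": 0, "rz": -0.4, "claw": 50}, {"tx": -0.48, "ty": 4.0, "tz": 2.0, "rx": 0, "ry": 0, "rz": -0.4, "claw": 50}, {"tx": -0.48, "ty": 4.0, "tz": 2.6, "rx": 0, "ry": 0, "rz": -0.4, "claw": 50}, {"tx": -0.48, "ty": 4.0, "tz": 3.2, "rx": 0, "ry": 0, "rz": -0.4, "claw": 50}, {"tx": -0.48, "ty": 4.0, "tz": 3.8, "rx": 0, "ry": 0, "rz": -0.4, "claw": 50}, {"tx": -0.48, "ty": 4.0, "tz": 4.4, "rx": 0, "ry": 0, "rz": -0.4, "claw": 50}, {"tx": -0.48, "ty": 4.0, "tz": 4.8, "rx": 0, "ry": 0, "rz": -0.4, "claw": 50}]'

```text
clock: 3.0
ee_pos: [0.4595, -0.4036, 0.0107]
tool_rot: [[-0.108, 0.994, -0.002], [0.994, 0.108, 0.002], [0.003, -0.002, -1.0]]
ft_force: [-0.1, 0.0, -0.1]
finger_gap: 0.5
grip_force: 0.0
```

Request:
step_arm --newtons 15 --targets '[{"tx": 0, "ty": 0, "tz": 0, "rx": 0, "ry": 0, "rz": 0, "claw": 0}, {"tx": 0, "ty": 0, "tz": 0, "rx": 0, "ry": 0, "rz": 0, "claw": 0}, {"tx": 0, "ty": 0, "tz": 0, "rx": 0, "ry": 0, "rz": 0, "claw": 0}, {"tx": 0, "ty": 0, "tz": 0, "rx": 0, "ry": 0, "rz": 0, "claw": 0}, {"tx": 0, "ty": 0, "tz": 0, "rx": 0, "ry": 0, "rz": 0, "claw": 0}]'

```text
clock: 3.42
ee_pos: [0.4613, -0.4054, 0.0152]
tool_rot: [[-0.112, 0.994, 0.002], [0.994, 0.112, -0.002], [-0.002, 0.002, -1.0]]
ft_force: [0.1, 0.8, -0.6]
finger_gap: 0.185
grip_force: 0.0
```

```bash
python3 - <<'E'
from st import *
t=(camera_params('top'),get_image('top'));save('t3',t[1])
s=sense();print(s['grip_force'],s['ft_force'])
r=find_in('mincer','top')[:1];print(r)
# target: tub centre from mincer estimate
y=np.array([-.08,.997]);o=np.array([.5332,.011]);ctr=o-.127*y;print('tub target',ctr)
d=np.array([-.049,-.055]);a=.08;R=np.array([[np.cos(a),-np.sin(a)],[np.sin(a),np.cos(a)]])
g=ctr+R@d;print(g);go([*g,sense()['ee_pos'][2]],np.pi/2+.08)
E
```

```text
0.0 [ 0.75346404 -0.46948868  0.08133211]
[{'rect': [320.5, 277.1, 44.7, 54.3], 'p': 0.7}]
tub target [ 0.54336  -0.115619]
[ 0.49891202 -0.17435891]
clock 3.52 pos [ 0.461  -0.405   0.0146] yaw 1.6831 tilt [-0.0016  0.001 ] gap 0.095 q6 -1.02
  -> t [ 5.62  1.59 -0.01] rz 0.37
```

Request:
step_arm --newtons 20 --targets '[{"tx": 0, "ty": 0, "tz": 0, "rx": 0, "ry": 0, "rz": 0, "claw": 0}, {"tx": 0, "ty": 0, "tz": 0, "rx": 0, "ry": 0, "rz": 0, "claw": 0}, {"tx": 0, "ty": 0, "tz": 0, "rx": 0, "ry": 0, "rz": 0, "claw": 0}, {"tx": 0, "ty": 0, "tz": 0, "rx": 0, "ry": 0, "rz": 0, "claw": 0}]'

```text
clock: 3.85
ee_pos: [0.4608, -0.4048, 0.0142]
tool_rot: [[-0.112, 0.994, 0.0], [0.994, 0.112, -0.001], [-0.001, 0.0, -1.0]]
ft_force: [-1.0, 0.3, 5.5]
finger_gap: 0.022
grip_force: 20.0
```

Request:
step_arm --targets '[{"tx": 0.3, "ty": 0.1, "tz": 0, "rx": 0, "ry": 0, "rz": 0, "claw": 0}, {"tx": 0.8, "ty": 0.2, "tz": 0, "rx": 0, "ry": 0, "rz": 0.1, "claw": 0}, {"tx": 1.4, "ty": 0.4, "tz": 0, "rx": 0, "ry": 0, "rz": 0.1, "claw": 0}, {"tx": 2.1, "ty": 0.6, "tz": 0, "rx": 0, "ry": 0, "rz": 0.2, "claw": 0}, {"tx": 2.8, "ty": 0.8, "tz": 0, "rx": 0, "ry": 0, "rz": 0.2, "claw": 0}, {"tx": 3.5, "ty": 1.0, "tz": 0, "rx": 0, "ry": 0, "rz": 0.3, "claw": 0}, {"tx": 4.2, "ty": 1.2, "tz": 0, "rx": 0, "ry": 0, "rz": 0.3, "claw": 0}, {"tx": 4.8, "ty": 1.4, "tz": 0, "rx": 0, "ry": 0, "rz": 0.4, "claw": 0}, {"tx": 5.2, "ty": 1.5, "tz": 0, "rx": 0, "ry": 0, "rz": 0.4, "claw": 0}, {"tx": 5.4, "ty": 1.6, "tz": 0, "rx": 0, "ry": 0, "rz": 0.4, "claw": 0}]'

```text
clock: 4.68
ee_pos: [0.5002, -0.1808, 0.0141]
tool_rot: [[-0.08, 0.997, 0.001], [0.997, 0.08, -0.001], [-0.002, 0.001, -1.0]]
ft_force: [-1.4, -2.8, 5.0]
finger_gap: 0.024
grip_force: 20.0
```

```bash
python3 - <<'E'
from st import *
t=(camera_params('top'),get_image('top'));save('t4',t[1])
s=sense();print(s['grip_force'],s['ft_force'])
w=(camera_params('wrist'),get_image('wrist'));save('w4',w[1])
go([.499,-.1744,.0146],np.pi/2+.08)
E
```

```text
20.001371204853058 [0.41007398 4.85188332 8.13726005]
clock 4.78 pos [ 0.5006 -0.1803  0.0141] yaw 1.6504 tilt [0.0009 0.0013] gap 0.023 q6 -0.64
  -> t [ 0.15 -0.03 -0.01] rz -0.0
```

View pics/w4.png

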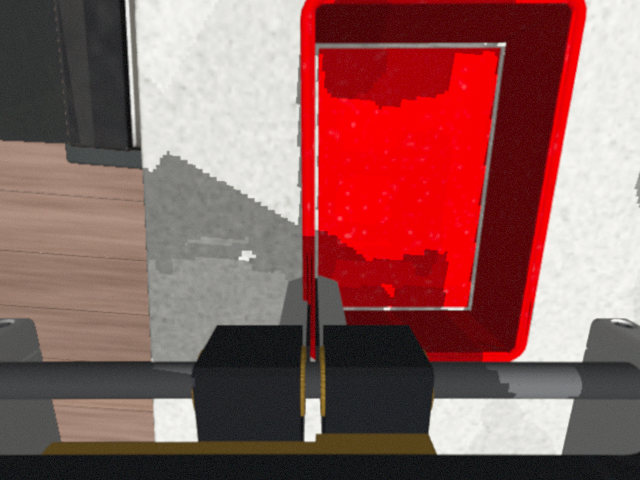

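```bash
python3 - <<'E'
from st import *
c=camera_params('wrist')
print(onz(c,[[303,2],[585,2],[519,357]],.049))
t=cv2.imread('pics/t4.png')[:,:,::-1];T=camera_params('top')
m=t[225:330,280:400];cv2.imwrite('pics/t4c.png',cv2.resize(m,None,fx=6,fy=5.7,interpolation=3)[:,:,::-1])
E
```

```text
[[ 0.48743107 -0.05175857  0.049     ]
 [ 0.59030804 -0.04359846  0.049     ]
 [ 0.60101734 -0.19040784  0.049     ]]
```

View pics/t4c.png

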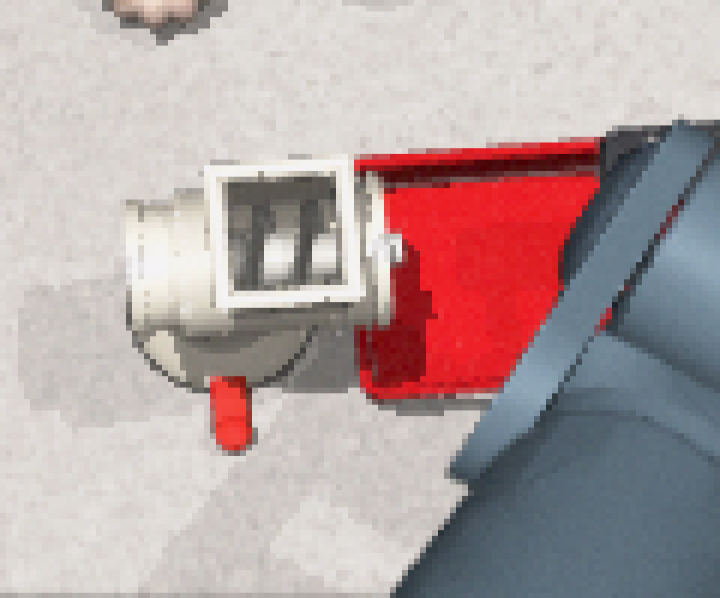

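```bash
python3 - <<'E'
from st import *
T=camera_params('top'); f=lambda l:np.array(l,float)/[6,5.7]+[280-.4,225-.4]
P=onz(T,f([[206,164],[352,156],[365,300],[218,310]]),.215);print(P.round(4),P.mean(0))
print('back flange sides',onz(T,f([[127,202],[130,333]]),.14),'mouth sides',onz(T,f([[383,172],[394,322]]),.14),'stub',onz(T,f([[404,248]]),.145))
print('lever tip',onz(T,f([[234,450]]),.012))
E
```

```text
[[ 0.5635  0.0114  0.215 ]
 [ 0.5666 -0.0426  0.215 ]
 [ 0.5102 -0.0472  0.215 ]
 [ 0.5063  0.0067  0.215 ]] [ 0.53665134 -0.01794595  0.215     ]
back flange sides [[0.55977265 0.04488312 0.14      ]
 [0.5056378  0.04324767 0.14      ]] mouth sides [[ 0.57217823 -0.05520452  0.14      ]
 [ 0.51021531 -0.05918406  0.14      ]] stub [[ 0.53997621 -0.06311653  0.145     ]]
lever tip [[0.46758199 0.00616981 0.012     ]]
```

Request:
step_arm --targets '[{"tx": 0.1, "ty": -0.05, "tz": 0, "rx": 0, "ry": 0, "rz": 0, "claw": 0}, {"tx": 0.2, "ty": -0.1, "tz": 0, "rx": 0, "ry": 0, "rz": 0, "claw": 0}, {"tx": 0.2, "ty": -0.1, "tz": 0, "rx": 0, "ry": 0, "rz": 0, "claw": 0}, {"tx": 0.2, "ty": -0.1, "tz": 0, "rx": 0, "ry": 0, "rz": 0, "claw": 0}]'

```text
clock: 5.12
ee_pos: [0.4957, -0.1747, 0.0141]
tool_rot: [[-0.077, 0.997, 0.002], [0.997, 0.077, 0.0], [-0.0, 0.002, -1.0]]
ft_force: [2.1, 2.6, 6.8]
finger_gap: 0.022
grip_force: 20.0
```

Request:
step_arm --targets '[{"tx": 0, "ty": 0, "tz": 0, "rx": 0, "ry": 0, "rz": 0, "claw": 45}, {"tx": 0, "ty": 0, "tz": 0, "rx": 0, "ry": 0, "rz": 0, "claw": 45}, {"tx": 0, "ty": 0, "tz": 0, "rx": 0, "ry": 0, "rz": 0, "claw": 45}, {"tx": 0, "ty": 0, "tz": 0, "rx": 0, "ry": 0, "rz": 0, "claw": 45}, {"tx": 0, "ty": 0, "tz": -1.0, "rx": 0, "ry": 0, "rz": 0, "claw": 45}, {"tx": 0, "ty": 0, "tz": -2.0, "rx": 0, "ry": 0, "rz": 0, "claw": 60}, {"tx": 0, "ty": 0, "tz": -3.0, "rx": 0, "ry": 0, "rz": 0, "claw": 70}, {"tx": 0, "ty": 0, "tz": -4.0, "rx": 0, "ry": 0, "rz": 0, "claw": 70}, {"tx": 0, "ty": 0, "tz": -5.0, "rx": 0, "ry": 0, "rz": 0, "claw": 70}, {"tx": 0, "ty": 0, "tz": -6.0, "rx": 0, "ry": 0, "rz": 0, "claw": 70}]'

```text
clock: 5.95
ee_pos: [0.4945, -0.1746, 0.255]
tool_rot: [[-0.077, 0.997, -0.001], [0.997, 0.077, 0.0], [0.0, -0.001, -1.0]]
ft_force: [0.9, -0.8, -0.8]
finger_gap: 0.682
grip_force: 0.0
```

```bash
python3 - <<'E'
from st import *
t=(camera_params('top'),get_image('top'))
w=(camera_params('wrist'),get_image('wrist'));save('w5',w[1])
p,e=fittub([w],[.5415,-.119,.08]);print('tub',p,e, proj(w[0],tubpts(p)).round().tolist())
m=np.array([.5396,-.0568]);a=p[2];R=np.array([[np.cos(a),-np.sin(a)],[np.sin(a),np.cos(a)]]);print('mouth in tub',R.T@(m-p[:2]))
go([.5173,.37,.2],np.pi/2+.227)
E
```

```text
tub [ 0.54154508 -0.12814818  0.09654625] 0.37968824386174127 [[308.0, 235.0], [306.0, 116.0], [383.0, 234.0], [388.0, 114.0], [305.0, 248.0], [302.0, 107.0], [394.0, 246.0], [401.0, 106.0]]
mouth in tub [0.00494169 0.07120341]
clock 6.05 pos [ 0.4983 -0.1768  0.2614] yaw 1.6484 tilt [-0.008  0.011] gap 0.698 q6 -0.63
  -> t [13.6   1.52  1.44] rz -1.71
```

Request:
step_arm --targets '[{"tx": 0.5, "ty": 0, "tz": 0, "rx": 0, "ry": 0, "rz": 0, "claw": 70}, {"tx": 1.3, "ty": 0, "tz": 0, "rx": 0, "ry": 0, "rz": 0, "claw": 70}, {"tx": 2.3, "ty": 0, "tz": 0, "rx": 0, "ry": 0, "rz": 0, "claw": 70}, {"tx": 3.3, "ty": 0, "tz": 0, "rx": 0, "ry": 0, "rz": 0, "claw": 70}, {"tx": 4.3, "ty": 0.2, "tz": 0, "rx": 0, "ry": 0, "rz": 0, "claw": 70}, {"tx": 5.3, "ty": 0.4, "tz": 0, "rx": 0, "ry": 0, "rz": -0.3, "claw": 70}, {"tx": 6.3, "ty": 0.6, "tz": 0, "rx": 0, "ry": 0, "rz": -0.6, "claw": 70}, {"tx": 7.3, "ty": 0.8, "tz": 0, "rx": 0, "ry": 0, "rz": -0.9, "claw": 70}, {"tx": 8.3, "ty": 1.0, "tz": 0, "rx": 0, "ry": 0, "rz": -1.2, "claw": 70}, {"tx": 9.2, "ty": 1.2, "tz": 0, "rx": 0, "ry": 0, "rz": -1.7, "claw": 70}]'

```text
clock: 6.88
ee_pos: [0.5136, 0.198, 0.2521]
tool_rot: [[-0.226, 0.974, -0.002], [0.974, 0.226, -0.0], [0.0, -0.002, -1.0]]
ft_force: [0.6, -0.0, 0.7]
finger_gap: 0.701
grip_force: 0.0
```

Request:
step_arm --targets '[{"tx": 0.6, "ty": 0.3, "tz": 0.2, "rx": 0, "ry": 0, "rz": 0, "claw": 70}, {"tx": 1.2, "ty": 0.5, "tz": 0.5, "rx": 0, "ry": 0, "rz": 0, "claw": 70}, {"tx": 1.7, "ty": 0.7, "tz": 0.8, "rx": 0, "ry": 0, "rz": 0, "claw": 70}, {"tx": 2.0, "ty": 0.8, "tz": 1.0, "rx": 0, "ry": 0, "rz": 0, "claw": 70}, {"tx": 2.0, "ty": 0.8, "tz": 1.0, "rx": 0, "ry": 0, "rz": 0, "claw": 70}, {"tx": 2.0, "ty": 0.8, "tz": 1.0, "rx": 0, "ry": 0, "rz": 0, "claw": 70}]'

```text
clock: 7.38
ee_pos: [0.5271, 0.2804, 0.2123]
tool_rot: [[-0.225, 0.974, -0.002], [0.974, 0.225, -0.001], [-0.001, -0.002, -1.0]]
ft_force: [0.1, 0.4, -0.4]
finger_gap: 0.699
grip_force: 0.0
```

```bash
python3 - <<'E'
from st import *
w=(camera_params('wrist'),get_image('wrist'));t=(camera_params('top'),get_image('top'));save('t6',t[1])
save('w6',w[1])
p0=np.array([.5415,-.12,.08]);print('tub top fit',fittub([t],p0))
# far end of rim in the top picture
m=redmask(t[1]);print('red cols',m.min(0),m.max(0),'model',proj(t[0],tubpts(p0)).round(1).tolist())
go([.5173,.3796,.1],np.pi/2+.227)
print(proj(w[0],[[.508,.4186,.039],[.5534,.2234,.039]]))
E
```

```text
tub top fit (array([ 0.54153905, -0.1146434 ,  0.08028982]), np.float64(0.06110933430803678))
red cols [337 250] [399 296] model [[399.0, 292.1], [340.4, 296.8], [395.1, 253.6], [337.2, 258.3], [402.7, 291.6], [339.3, 296.7], [398.3, 249.0], [335.8, 254.0]]
clock 7.48 pos [0.5281 0.2798 0.2139] yaw 1.7959 tilt [-0.0003  0.0005] gap 0.699 q6 0.07
  -> t [2.49 0.29 2.85] rz -0.02
[[325.16306559  84.93117373]
 [323.49305954 283.21096355]]
```

View pics/w6.png

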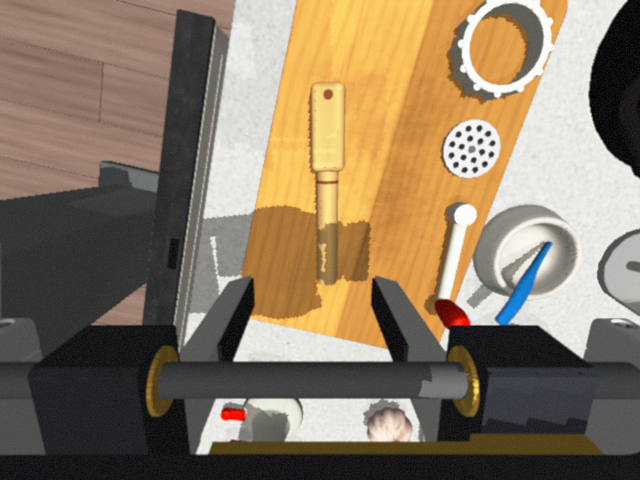

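```bash
python3 - <<'E'
from st import *
c=camera_params('wrist')
P=onz(c,[[313,84],[344,83],[315,169],[345,168]],.055);e=(P[0]+P[1])/2;s=(P[2]+P[3])/2;t=onz(c,[[327.5,283]],.039)[0]
print(P.round(4),e,s,t,np.linalg.norm(e-s))
m=(e+s)/2;d=e[:2]-t[:2];a=np.arctan2(d[1],d[0]);print('mid',m,'yaw',a-np.pi/2,'len',np.hypot(*d))
go([m[0],m[1],.0265],a)
E
```

```text
[[0.4988 0.4139 0.055 ]
 [0.526  0.421  0.055 ]
 [0.5176 0.3409 0.055 ]
 [0.5456 0.3483 0.055 ]] [0.51241712 0.41743737 0.055     ] [0.5316375  0.34455801 0.055     ] [0.55919307 0.22356821 0.039     ] 0.07537124393293494
mid [0.52202731 0.38099769 0.055     ] yaw 0.23675099972123514 len 0.19943229747429916
clock 7.48 pos [0.5281 0.2798 0.2139] yaw 1.7959 tilt [-0.0003  0.0005] gap 0.699 q6 0.07
  -> t [2.5  0.41 4.69] rz -0.13
```

Request:
step_arm --targets '[{"tx": 0.8, "ty": 0.15, "tz": 0.3, "rx": 0, "ry": 0, "rz": -0.1, "claw": 70}, {"tx": 1.6, "ty": 0.3, "tz": 0.8, "rx": 0, "ry": 0, "rz": -0.1, "claw": 70}, {"tx": 2.2, "ty": 0.4, "tz": 1.5, "rx": 0, "ry": 0, "rz": -0.1, "claw": 70}, {"tx": 2.47, "ty": 0.41, "tz": 2.3, "rx": 0, "ry": 0, "rz": -0.1, "claw": 70}, {"tx": 2.47, "ty": 0.41, "tz": 3.1, "rx": 0, "ry": 0, "rz": -0.1, "claw": 70}, {"tx": 2.47, "ty": 0.41, "tz": 3.9, "rx": 0, "ry": 0, "rz": -0.1, "claw": 70}, {"tx": 2.47, "ty": 0.41, "tz": 4.4, "rx": 0, "ry": 0, "rz": -0.1, "claw": 70}, {"tx": 2.47, "ty": 0.41, "tz": 4.65, "rx": 0, "ry": 0, "rz": -0.1, "claw": 70}, {"tx": 2.47, "ty": 0.41, "tz": 4.65, "rx": 0, "ry": 0, "rz": -0.1, "claw": 70}]'

```text
clock: 8.23
ee_pos: [0.5207, 0.3791, 0.0256]
tool_rot: [[-0.231, 0.973, -0.003], [0.973, 0.231, -0.002], [-0.001, -0.004, -1.0]]
ft_force: [0.4, -1.1, 0.3]
finger_gap: 0.699
grip_force: 0.0
```

Request:
step_arm --newtons 50 --targets '[{"tx": 0, "ty": 0, "tz": 0, "rx": 0, "ry": 0, "rz": 0, "claw": 10}, {"tx": 0, "ty": 0, "tz": 0, "rx": 0, "ry": 0, "rz": 0, "claw": 10}, {"tx": 0, "ty": 0, "tz": 0, "rx": 0, "ry": 0, "rz": 0, "claw": 10}, {"tx": 0, "ty": 0, "tz": 0, "rx": 0, "ry": 0, "rz": 0, "claw": 10}, {"tx": 0, "ty": 0, "tz": 0, "rx": 0, "ry": 0, "rz": 0, "claw": 10}, {"tx": 0, "ty": 0, "tz": 0, "rx": 0, "ry": 0, "rz": 0, "claw": 10}, {"tx": 0, "ty": 0, "tz": 0, "rx": 0, "ry": 0, "rz": 0, "claw": 10}]'

```text
clock: 8.82
ee_pos: [0.522, 0.3811, 0.0284]
tool_rot: [[-0.233, 0.973, 0.001], [0.973, 0.233, 0.0], [0.0, 0.001, -1.0]]
ft_force: [-1.6, -0.0, 5.0]
finger_gap: 0.339
grip_force: 49.4
```

Request:
step_arm --targets '[{"tx": 0, "ty": 0, "tz": -0.3, "rx": 0, "ry": 0, "rz": 0, "claw": 10}, {"tx": 0, "ty": 0, "tz": -0.9, "rx": 0, "ry": 0, "rz": 0, "claw": 10}, {"tx": -0.1, "ty": 0, "tz": -1.6, "rx": 0, "ry": 0, "rz": 0.3, "claw": 10}, {"tx": -0.5, "ty": -0.1, "tz": -2.2, "rx": 0, "ry": 0, "rz": 0.6, "claw": 10}, {"tx": -1.1, "ty": -0.3, "tz": -2.5, "rx": 0, "ry": 0, "rz": 1.0, "claw": 10}, {"tx": -1.8, "ty": -0.5, "tz": -2.5, "rx": 0, "ry": 0, "rz": 1.4, "claw": 10}, {"tx": -2.5, "ty": -0.7, "tz": -2.5, "rx": 0, "ry": 0, "rz": 1.7, "claw": 10}, {"tx": -3.0, "ty": -0.8, "tz": -2.5, "rx": 0, "ry": 0, "rz": 1.83, "claw": 10}, {"tx": -3.3, "ty": -0.9, "tz": -2.5, "rx": 0, "ry": 0, "rz": 1.83, "claw": 10}, {"tx": -3.3, "ty": -0.9, "tz": -2.5, "rx": 0, "ry": 0, "rz": 1.83, "claw": 10}]'

```text
clock: 9.65
ee_pos: [0.5172, 0.2423, 0.1277]
tool_rot: [[-0.073, 0.997, -0.0], [0.997, 0.073, -0.0], [-0.0, -0.0, -1.0]]
ft_force: [-0.1, 0.2, -1.2]
finger_gap: 0.337
grip_force: 49.4
```

Request:
step_arm --targets '[{"tx": 0, "ty": 0, "tz": 0, "rx": 0, "ry": 0, "rz": 0, "claw": 10}, {"tx": 0, "ty": 0, "tz": 0, "rx": 0, "ry": 0, "rz": 0, "claw": 10}, {"tx": 0, "ty": 0, "tz": 0, "rx": 0, "ry": 0, "rz": 0, "claw": 10}]'

```text
clock: 9.9
ee_pos: [0.5172, 0.2451, 0.1275]
tool_rot: [[-0.076, 0.997, 0.0], [0.997, 0.076, 0.0], [0.0, 0.0, -1.0]]
ft_force: [-0.6, 0.2, -1.3]
finger_gap: 0.34
grip_force: 49.4
```

```bash
python3 - <<'E'
from st import *
S=(camera_params('scene'),get_image('scene'));T=(camera_params('top'),get_image('top'));save('s7',S[1]);save('t7',T[1])
go([.5175,.243,.128],np.pi/2+.075)
s=sense();print(s['finger_gap'],s['grip_force'])
p=np.array(s['ee_pos']);R=np.array(s['tool_rot']);tip=p-R[:,0]*.16-R[:,2]*.0106;bore=[.5325,.0435,.14]
for n,(c,im),(x,y,w,h),k in(('s',S,(290,190,110,120),7),('t',T,(255,225,100,90),5)):
    q=proj(c,[tip,bore,p-R[:,2]*.0106-R[:,0]*.04]);print(n,q.round(1).tolist())
    print(((q-[x,y]+.5)*k).round().tolist())
    cv2.imwrite(f'pics/{n}7c.png',cv2.resize(im[y:y+h,x:x+w],None,fx=k if n=='t' else 5,fy=k if n=='t' else 5,interpolation=3)[:,:,::-1])
a=cv2.imread('pics/s7c.png');b=cv2.imread('pics/t7c.png')
a=a[:550,:400] if False else a
import numpy as np
W=np.zeros((600,800,3),np.uint8);a2=cv2.resize(im[0:1,0:1],(1,1));
A=S[1][200:320,290:370];B=T[1][225:345,265:345]
W[:,:400]=cv2.resize(A,(400,600),interpolation=3);W[:,400:]=cv2.resize(B,(400,600),interpolation=3);save('st7',W)
E
```

```text
clock 10.0 pos [0.5172 0.2449 0.1274] yaw 1.6473 tilt [ 0.0001 -0.0001] gap 0.341 q6 0.17
  -> t [-0.05  0.   -0.02] rz 0.02
0.3406208425319385 49.442317485809326
s [[330.9, 258.3], [339.6, 248.9], [303.5, 285.6]]
[[290.0, 482.0], [351.0, 416.0], [98.0, 673.0]]
t [[283.4, 273.0], [301.3, 271.6], [232.7, 276.8]]
[[145.0, 242.0], [234.0, 235.0], [-109.0, 261.0]]
```

View pics/st7.png

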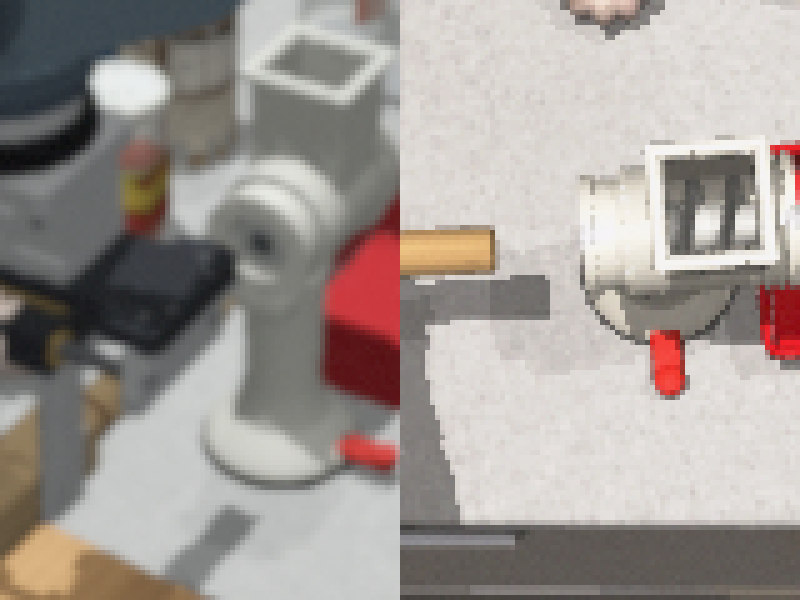

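The tip of the stick shows in the top view at panel (494,251), with the bore's flange at (582,233). It looks a few mm off to the −x side, so I'll measure it numerically.

```bash
cat > stick.py <<'E'
from st import *
def stick(T,im,c0,c1,z=.138):
    h=cv2.cvtColor(im,cv2.COLOR_RGB2HSV).astype(float)
    w=np.clip((h[...,1]-60)/60,0,1)*(h[...,0]>8)*(h[...,0]<30)
    P=[]
    for c in range(c0,c1):
        col=w[262:288,c]; P.append([c,(col*np.arange(262,288)).sum()/col.sum(),col.sum()])
    P=np.array(P);W=onz(T,P[:,:2],z);return P,W
E
python3 - <<'E'
from stick import *
T=camera_params('top');im=cv2.imread('pics/t7.png')[:,:,::-1].copy()
P,W=stick(T,im,262,283);print(P[::3].round(2).tolist());print(W[::4].round(4))
f=np.polyfit(W[:,1],W[:,0],1);print('yaw',-f[0],'x at tip y=.085',np.polyval(f,.085),'x at bore',np.polyval(f,.0435))
s=sense();p=np.array(s['ee_pos']);R=np.array(s['tool_rot']);print('expected',(p-R[:,0]*.16)[:2])
h=cv2.cvtColor(im,cv2.COLOR_RGB2HSV);print(h[274,278:290].tolist())
E
```

```text
[[262.0, 270.48, 17.08], [265.0, 275.23, 8.23], [268.0, 274.99, 8.65], [271.0, 274.89, 8.5], [274.0, 274.77, 8.35], [277.0, 274.71, 8.1], [280.0, 274.52, 7.93]]
[[0.5353 0.1361 0.138 ]
 [0.5245 0.1264 0.138 ]
 [0.5248 0.117  0.138 ]
 [0.5252 0.1076 0.138 ]
 [0.5252 0.0982 0.138 ]
 [0.5258 0.0888 0.138 ]]
yaw -0.02540548403294238 x at tip y=.085 0.5247418922185864 x at bore 0.5236875646312193
expected [0.52940045 0.08540911]
[[18, 117, 233], [18, 115, 231], [17, 115, 231], [18, 119, 230], [18, 119, 229], [17, 120, 138], [11, 23, 187], [13, 14, 216], [11, 13, 215], [15, 9, 220], [17, 8, 227], [17, 8, 224]]
```

```bash
python3 - <<'E'
from stick import *
c=camera_params('wrist');im=get_image('wrist');save('w8',im)
s=sense();p=np.array(s['ee_pos']);R=np.array(s['tool_rot'])
a=p-R[:,2]*.0266
q=[a+R[:,0]*x+R[:,1]*y for x in(.012,.04) for y in(-.016,.016)]
Q=proj(c,q);print('expected top face edges x=12,40',Q.round(1).tolist())
h=cv2.cvtColor(im,cv2.COLOR_RGB2HSV)
for r in range(20,300,25):
    m=np.where((h[r,250:390,1]>60)&(h[r,250:390,0]>8)&(h[r,250:390,0]<30)&(h[r,250:390,2]>120))[0]+250
    print(r,len(m),m.min() if len(m) else None,m.max() if len(m) else None)
cv2.imwrite('pics/w8c.png',cv2.resize(im[0:400,160:480],(800,600))[:,:,::-1] if False else im[:,:,::-1])
E
```

```text
expected top face edges x=12,40 [[277.4, 291.5], [344.2, 291.6], [275.9, 234.5], [345.8, 234.6]]
20 134 256 389
45 135 255 389
70 136 254 389
95 137 253 389
120 138 252 389
145 139 251 389
170 140 250 389
195 140 250 389
220 140 250 389
245 138 250 389
270 137 250 389
295 85 250 389
```

View pics/w8c.png

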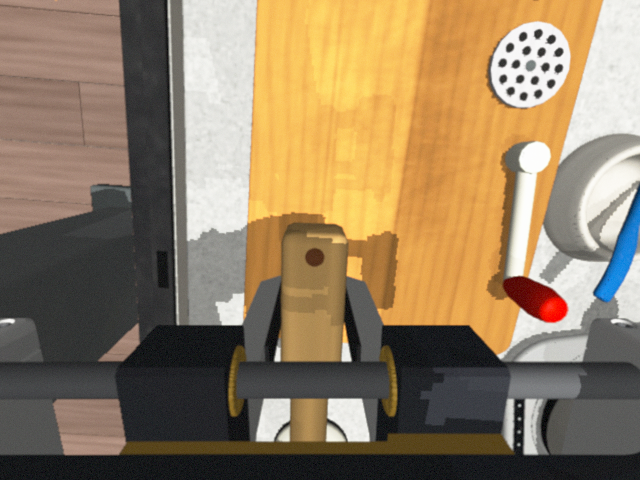

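The handle's end is centred at (315,240) and the stick at (308,420), while the tool's centre line is at column 311. So the pusher sits yawed about −0.04 rad in the grip, and I'll turn the tool to compensate.

Request:
step_arm --targets '[{"tx": 0, "ty": -0.02, "tz": -0.02, "rx": 0, "ry": 0, "rz": -0.2, "claw": 10}, {"tx": 0, "ty": -0.02, "tz": -0.03, "rx": 0, "ry": 0, "rz": -0.46, "claw": 10}, {"tx": 0, "ty": -0.02, "tz": -0.03, "rx": 0, "ry": 0, "rz": -0.46, "claw": 10}, {"tx": 0, "ty": -0.02, "tz": -0.03, "rx": 0, "ry": 0, "rz": -0.46, "claw": 10}, {"tx": 0, "ty": -0.02, "tz": -0.03, "rx": 0, "ry": 0, "rz": -0.46, "claw": 10}]'

```text
clock: 10.47
ee_pos: [0.5165, 0.244, 0.1287]
tool_rot: [[-0.115, 0.993, 0.0], [0.993, 0.115, 0.0], [0.0, 0.0, -1.0]]
ft_force: [0.5, 0.5, -0.6]
finger_gap: 0.34
grip_force: 49.4
```

```bash
python3 - <<'E'
from stick import *
T=camera_params('top');im=get_image('top')
P,W=stick(T,im,266,283);f=np.polyfit(W[:,1],W[:,0],1);print('yaw',-f[0],'x at tip y=.085',np.polyval(f,.085),'x at bore',np.polyval(f,.0435))
go([.5172,.2449,.1284])
# back flange/chute relative: barrel rows per column (bright white vs worktop) 
s=sense();print(s['ft_force'],s['moment'])
E
```

```text
yaw 0.08636299428216894 x at tip y=.085 0.5318160983858617 x at bore 0.5354001626485717
clock 10.52 pos [0.5165 0.2439 0.1287] yaw 1.686 tilt [-0.     -0.0001] gap 0.338 q6 0.13
  -> t [0.02 0.02 0.01] rz None
[-0.16509236 -0.01722558 -0.83111854] [-0.04522289 -0.08296514  0.00786807]
```

Request:
step_arm --targets '[{"tx": -0.2, "ty": -0.06, "tz": 0, "rx": 0, "ry": 0, "rz": 0, "claw": 10}, {"tx": -0.5, "ty": -0.07, "tz": 0, "rx": 0, "ry": 0, "rz": 0, "claw": 10}, {"tx": -0.75, "ty": -0.08, "tz": 0, "rx": 0, "ry": 0, "rz": 0, "claw": 10}, {"tx": -0.9, "ty": -0.09, "tz": 0, "rx": 0, "ry": 0, "rz": 0, "claw": 10}, {"tx": -1.0, "ty": -0.09, "tz": 0, "rx": 0, "ry": 0, "rz": 0, "claw": 10}, {"tx": -1.07, "ty": -0.09, "tz": 0, "rx": 0, "ry": 0, "rz": 0, "claw": 10}, {"tx": -1.12, "ty": -0.1, "tz": 0, "rx": 0, "ry": 0, "rz": 0, "claw": 10}, {"tx": -1.12, "ty": -0.1, "tz": 0, "rx": 0, "ry": 0, "rz": 0, "claw": 10}]'

```text
clock: 11.18
ee_pos: [0.5177, 0.1987, 0.1287]
tool_rot: [[-0.115, 0.993, -0.0], [0.993, 0.115, 0.0], [0.0, -0.0, -1.0]]
ft_force: [-0.2, -0.1, -1.5]
finger_gap: 0.342
grip_force: 49.4
```

```bash
python3 - <<'E'
from stick import *
T=camera_params('top');im=get_image('top');save('t9',im)
P,W=stick(T,im,280,298);print(P[::3].round(2).tolist());print(W[::5].round(4).tolist())
s=sense();print(s['ft_force'],s['moment'],s['ee_pos'])
E
```

```text
[[280.0, 273.48, 8.4], [283.0, 273.0, 8.57], [286.0, 272.89, 8.67], [289.0, 272.71, 8.13], [292.0, 272.58, 7.88], [295.0, 272.02, 8.82]]
[[0.5282, 0.0935, 0.138], [0.5296, 0.0818, 0.138], [0.53, 0.07, 0.138], [0.5317, 0.0583, 0.138]]
[ 0.15059917 -0.15891251 -1.34489571] [-0.01356449 -0.04949911  0.02076675] [0.51767486 0.19894962 0.12866539]
```

Request:
step_arm --targets '[{"tx": -0.06, "ty": 0, "tz": 0, "rx": 0, "ry": 0, "rz": 0, "claw": 10}, {"tx": -0.12, "ty": 0, "tz": 0, "rx": 0, "ry": 0, "rz": 0, "claw": 10}, {"tx": -0.18, "ty": 0, "tz": 0, "rx": 0, "ry": 0, "rz": 0, "claw": 10}, {"tx": -0.24, "ty": -0.01, "tz": 0, "rx": 0, "ry": 0, "rz": 0, "claw": 10}, {"tx": -0.24, "ty": -0.01, "tz": 0, "rx": 0, "ry": 0, "rz": 0, "claw": 10}]'

```text
clock: 11.65
ee_pos: [0.5183, 0.1915, 0.129]
tool_rot: [[-0.115, 0.993, 0.001], [0.993, 0.115, 0.004], [0.004, 0.001, -1.0]]
ft_force: [-0.5, 7.4, -1.3]
finger_gap: 0.336
grip_force: 49.4
```

Request:
step_arm --targets '[{"tx": -0.06, "ty": 0, "tz": 0, "rx": 0, "ry": 0, "rz": 0, "claw": 10}, {"tx": -0.12, "ty": 0, "tz": 0, "rx": 0, "ry": 0, "rz": 0, "claw": 10}, {"tx": -0.18, "ty": 0, "tz": 0, "rx": 0, "ry": 0, "rz": 0, "claw": 10}, {"tx": -0.24, "ty": -0.01, "tz": 0, "rx": 0, "ry": 0, "rz": 0, "claw": 10}, {"tx": -0.24, "ty": -0.01, "tz": 0, "rx": 0, "ry": 0, "rz": 0, "claw": 10}]'

```text
clock: 12.07
ee_pos: [0.5191, 0.1805, 0.1288]
tool_rot: [[-0.116, 0.993, 0.0], [0.993, 0.116, 0.001], [0.001, 0.0, -1.0]]
ft_force: [0.7, 1.6, -1.2]
finger_gap: 0.338
grip_force: 49.4
```

```bash
cat > stub.py <<'E'
from stick import *
def stub(im):
    "rightmost non-red, non-dark column of screw in front of mouth, rows 262-276"
    h=cv2.cvtColor(im,cv2.COLOR_RGB2HSV)[255:282,335:400]; m=(h[...,1]<90)&(h[...,2]>90)
    return [int(np.where(r)[0].max()+335) if r.any() else None for r in m[::2]]
E
python3 - <<'E'
from stub import *
T=camera_params('top');im=get_image('top');save('t10',im)
print(stub(cv2.imread('pics/t9.png')[:,:,::-1].copy()));print(stub(im))
P,W=stick(T,im,280,298);print(P[::3].round(2).tolist())
s=sense();print(s['ft_force'],s['moment'],s['ee_pos'],np.round(s['tool_rot'][2],4))
E
```

```text
[399, 399, 399, 399, 399, 399, 399, 399, 399, 399, 399, 344, 395, 395]
[399, 399, 399, 399, 399, 399, 399, 399, 399, 399, 399, 345, 395, 395]
[[280.0, 273.59, 8.2], [283.0, 273.07, 8.4], [286.0, 273.0, 8.73], [289.0, 272.97, 8.6], [292.0, 272.33, 8.3], [295.0, 271.99, 8.5]]
[-0.68244005  1.67318993 -1.00989712] [ 0.33248193 -0.08529166  0.06447362] [0.51909846 0.1802948  0.12878599] [ 5.e-04  4.e-04 -1.e+00]
```

```bash
cat > stub.py <<'E'
from stick import *
def stub(im):
    h=cv2.cvtColor(im,cv2.COLOR_RGB2HSV)[262:276,338:375]; m=(h[...,1]<110)&(h[...,2]>60)
    out=[]
    for r in m:
        k=0
        while k<len(r) and r[k]: k+=1
        out.append(338+k)
    return out
E
python3 - <<'E'
from stub import *
for n in('t6','t9','t10'):print(stub(cv2.imread(f'pics/{n}.png')[:,:,::-1].copy()))
E
```

```text
[344, 344, 344, 345, 347, 347, 347, 347, 347, 346, 345, 345, 345, 345]
[344, 344, 344, 345, 347, 347, 347, 347, 347, 346, 345, 345, 345, 345]
[344, 344, 344, 354, 354, 354, 354, 354, 354, 350, 346, 346, 346, 346]
```

Request:
step_arm --targets '[{"tx": -0.1, "ty": 0, "tz": 0, "rx": 0, "ry": 0, "rz": 0, "claw": 10}, {"tx": -0.2, "ty": -0.01, "tz": 0, "rx": 0, "ry": 0, "rz": 0, "claw": 10}, {"tx": -0.3, "ty": -0.01, "tz": 0, "rx": 0, "ry": 0, "rz": 0, "claw": 10}, {"tx": -0.4, "ty": -0.02, "tz": 0, "rx": 0, "ry": 0, "rz": 0, "claw": 10}, {"tx": -0.5, "ty": -0.02, "tz": 0, "rx": 0, "ry": 0, "rz": 0, "claw": 10}, {"tx": -0.6, "ty": -0.025, "tz": 0, "rx": 0, "ry": 0, "rz": 0, "claw": 10}, {"tx": -0.7, "ty": -0.03, "tz": 0, "rx": 0, "ry": 0, "rz": 0, "claw": 10}, {"tx": -0.8, "ty": -0.03, "tz": 0, "rx": 0, "ry": 0, "rz": 0, "claw": 10}, {"tx": -0.9, "ty": -0.04, "tz": 0, "rx": 0, "ry": 0, "rz": 0, "claw": 10}, {"tx": -1.0, "ty": -0.04, "tz": 0, "rx": 0, "ry": 0, "rz": 0, "claw": 10}]'

```text
clock: 12.95
ee_pos: [0.5221, 0.1395, 0.1287]
tool_rot: [[-0.115, 0.993, -0.0], [0.993, 0.115, -0.0], [-0.0, -0.0, -1.0]]
ft_force: [-0.1, 1.4, -0.4]
finger_gap: 0.34
grip_force: 49.4
```

Request:
step_arm --targets '[{"tx": -0.08, "ty": 0, "tz": 0, "rx": 0, "ry": 0, "rz": 0, "claw": 10}, {"tx": -0.16, "ty": -0.01, "tz": 0, "rx": 0, "ry": 0, "rz": 0, "claw": 10}, {"tx": -0.24, "ty": -0.01, "tz": 0, "rx": 0, "ry": 0, "rz": 0, "claw": 10}, {"tx": -0.32, "ty": -0.01, "tz": 0, "rx": 0, "ry": 0, "rz": 0, "claw": 10}, {"tx": -0.4, "ty": -0.02, "tz": 0, "rx": 0, "ry": 0, "rz": 0, "claw": 10}, {"tx": -0.4, "ty": -0.02, "tz": 0, "rx": 0, "ry": 0, "rz": 0, "claw": 10}]'

```text
clock: 13.45
ee_pos: [0.5231, 0.1233, 0.1286]
tool_rot: [[-0.114, 0.993, -0.0], [0.993, 0.114, -0.0], [-0.0, -0.0, -1.0]]
ft_force: [0.1, -0.4, -0.7]
finger_gap: 0.339
grip_force: 49.4
```

```bash
python3 - <<'E'
from stub import *
im=get_image('top');save('t11',im);print(stub(im))
print([(np.round(d['rect']).tolist(),round(d['p'],2)) for d in find_in('screw','top')[:2]])
s=sense();print(s['ft_force'],s['moment'],s['ee_pos'])
E
```

```text
[344, 344, 344, 370, 370, 370, 371, 371, 371, 371, 345, 345, 345, 345]
[([357.0, 272.0, 22.0, 25.0], 0.58)]
[-0.73100078 -0.21442523 -0.69921761] [ 0.04197103 -0.08408237  0.07958467] [0.52311087 0.1237365  0.12862277]
```

Request:
step_arm --targets '[{"tx": -0.08, "ty": 0, "tz": 0, "rx": 0, "ry": 0, "rz": 0, "claw": 10}, {"tx": -0.16, "ty": -0.01, "tz": 0, "rx": 0, "ry": 0, "rz": 0, "claw": 10}, {"tx": -0.24, "ty": -0.01, "tz": 0, "rx": 0, "ry": 0, "rz": 0, "claw": 10}, {"tx": -0.32, "ty": -0.01, "tz": 0, "rx": 0, "ry": 0, "rz": 0, "claw": 10}, {"tx": -0.32, "ty": -0.01, "tz": 0, "rx": 0, "ry": 0, "rz": 0, "claw": 10}, {"tx": -0.32, "ty": -0.01, "tz": 0, "rx": 0, "ry": 0, "rz": 0, "claw": 10}]'

```text
clock: 14.05
ee_pos: [0.5243, 0.111, 0.1287]
tool_rot: [[-0.115, 0.993, 0.0], [0.993, 0.115, 0.0], [0.0, 0.0, -1.0]]
ft_force: [0.8, -0.1, -1.3]
finger_gap: 0.337
grip_force: 49.4
```

```bash
python3 - <<'E'
from stub import *
im=get_image('top');save('t12',im);print(stub(im))
print([(np.round(d['rect']).tolist(),round(d['p'],2)) for d in find_in('screw','top')[:2]])
s=sense();print(s['ft_force'],s['ee_pos'])
E
```

```text
[344, 344, 344, 345, 345, 345, 345, 345, 345, 345, 345, 345, 345, 345]
[([380.0, 273.0, 39.0, 21.0], 0.86)]
[-0.07168237  0.24313997 -0.53824626] [0.52419986 0.11117367 0.12867019]
```

Request:
step_arm --targets '[{"tx": 0.3, "ty": 0.01, "tz": 0, "rx": 0, "ry": 0, "rz": 0, "claw": 10}, {"tx": 0.8, "ty": 0.03, "tz": 0, "rx": 0, "ry": 0, "rz": 0, "claw": 10}, {"tx": 1.4, "ty": 0.06, "tz": 0, "rx": 0, "ry": 0, "rz": 0, "claw": 10}, {"tx": 2.1, "ty": 0.09, "tz": 0, "rx": 0, "ry": 0, "rz": 0, "claw": 10}, {"tx": 2.9, "ty": 0.12, "tz": 0, "rx": 0, "ry": 0, "rz": 0, "claw": 10}, {"tx": 3.8, "ty": 0.18, "tz": 0, "rx": 0, "ry": 0, "rz": 0, "claw": 10}, {"tx": 4.7, "ty": 0.26, "tz": 0, "rx": 0, "ry": 0, "rz": 0, "claw": 10}, {"tx": 5.5, "ty": 0.34, "tz": 0, "rx": 0, "ry": 0, "rz": 0, "claw": 10}, {"tx": 6.2, "ty": 0.4, "tz": 0, "rx": 0, "ry": 0, "rz": 0, "claw": 10}, {"tx": 6.7, "ty": 0.45, "tz": 0, "rx": 0, "ry": 0, "rz": 0, "claw": 10}]'

```text
clock: 14.98
ee_pos: [0.5101, 0.3829, 0.1286]
tool_rot: [[-0.117, 0.993, -0.0], [0.993, 0.117, 0.001], [0.001, 0.0, -1.0]]
ft_force: [0.3, -0.8, -1.6]
finger_gap: 0.335
grip_force: 49.4
```

Request:
step_arm --targets '[{"tx": 0, "ty": 0, "tz": 0, "rx": 0, "ry": 0, "rz": 0, "claw": 10}, {"tx": 0, "ty": 0, "tz": 0.4, "rx": 0, "ry": 0, "rz": 0, "claw": 10}, {"tx": 0, "ty": 0, "tz": 1.0, "rx": 0, "ry": 0, "rz": 0, "claw": 10}, {"tx": 0, "ty": 0, "tz": 1.6, "rx": 0, "ry": 0, "rz": 0, "claw": 10}, {"tx": 0, "ty": 0, "tz": 2.0, "rx": 0, "ry": 0, "rz": 0, "claw": 10}, {"tx": 0, "ty": 0, "tz": 2.25, "rx": 0, "ry": 0, "rz": 0, "claw": 10}, {"tx": 0, "ty": 0, "tz": 2.38, "rx": 0, "ry": 0, "rz": 0, "claw": 10}, {"tx": 0, "ty": 0, "tz": 2.44, "rx": 0, "ry": 0, "rz": 0, "claw": 10}, {"tx": 0, "ty": 0, "tz": 2.46, "rx": 0, "ry": 0, "rz": 0, "claw": 10}, {"tx": 0, "ty": 0, "tz": 2.46, "rx": 0, "ry": 0, "rz": 0, "claw": 10}]'

```text
clock: 15.82
ee_pos: [0.512, 0.3798, 0.0313]
tool_rot: [[-0.115, 0.993, 0.002], [0.993, 0.115, 0.001], [0.001, 0.002, -1.0]]
ft_force: [-0.1, 0.6, -0.4]
finger_gap: 0.339
grip_force: 49.4
```

```bash
python3 - <<'E'
from stub import *
im=get_image('top');save('t13',im);c=camera_params('top')
r=find_in('screw','top')[:1];print(r, onz(c,[r[0]['rect'][:2]],.026) if r else '')
print([(np.round(d['rect']).tolist(),round(d['p'],2)) for n in('pusher','tub') for d in find_in(n,'top')[:1]])
s=sense();print(s['ft_force'],s['ee_pos'],s['finger_gap'],s['clock'])
E
```

```text
[{'rect': [379.3, 273.6, 35.4, 20.4], 'p': 0.67}] [[ 0.54208855 -0.14722796  0.026     ]]
[([185.0, 258.0, 158.0, 98.0], 0.72), ([370.0, 271.0, 62.0, 46.0], 0.96)]
[-0.29714068  0.68407461 -0.74585091] [0.51183363 0.3797723  0.03121959] 0.33917650546140693 16.0167
```

Request:
step_arm --targets '[{"tx": 0, "ty": 0, "tz": 0.03, "rx": 0, "ry": 0, "rz": 0, "claw": 10}, {"tx": 0, "ty": 0, "tz": 0.06, "rx": 0, "ry": 0, "rz": 0, "claw": 10}, {"tx": 0, "ty": 0, "tz": 0.06, "rx": 0, "ry": 0, "rz": 0, "claw": 10}, {"tx": 0, "ty": 0, "tz": 0.06, "rx": 0, "ry": 0, "rz": 0, "claw": 10}]'

```text
clock: 16.35
ee_pos: [0.5116, 0.3797, 0.0284]
tool_rot: [[-0.115, 0.993, 0.001], [0.993, 0.115, 0.0], [0.0, 0.001, -1.0]]
ft_force: [-1.5, 0.8, 3.2]
finger_gap: 0.338
grip_force: 49.4
```

Request:
step_arm --newtons 5 --targets '[{"tx": 0, "ty": 0, "tz": 0, "rx": 0, "ry": 0, "rz": 0, "claw": 40}, {"tx": 0, "ty": 0, "tz": 0, "rx": 0, "ry": 0, "rz": 0, "claw": 55}, {"tx": 0, "ty": 0, "tz": 0, "rx": 0, "ry": 0, "rz": 0, "claw": 70}, {"tx": 0, "ty": 0, "tz": 0, "rx": 0, "ry": 0, "rz": 0, "claw": 70}, {"tx": 0, "ty": 0, "tz": 0, "rx": 0, "ry": 0, "rz": 0, "claw": 70}, {"tx": 0, "ty": 0, "tz": -0.5, "rx": 0, "ry": 0, "rz": 0, "claw": 70}, {"tx": 0, "ty": 0, "tz": -1.3, "rx": 0, "ry": 0, "rz": 0, "claw": 70}, {"tx": 0, "ty": 0, "tz": -2.2, "rx": 0, "ry": 0, "rz": 0, "claw": 70}, {"tx": 0, "ty": 0, "tz": -3.2, "rx": 0, "ry": 0, "rz": 0, "claw": 70}, {"tx": 0, "ty": 0, "tz": -4.0, "rx": 0, "ry": 0, "rz": 0, "claw": 70}]'

```text
clock: 17.18
ee_pos: [0.5116, 0.3797, 0.1908]
tool_rot: [[-0.115, 0.993, 0.002], [0.993, 0.115, 0.001], [0.001, 0.002, -1.0]]
ft_force: [0.7, 0.6, -0.1]
finger_gap: 0.699
grip_force: 0.0
```

Request:
step_arm --targets '[{"tx": 0, "ty": 0, "tz": 0, "rx": 0, "ry": 0, "rz": 0, "claw": 70}, {"tx": 0, "ty": 0, "tz": 0, "rx": 0, "ry": 0, "rz": 0, "claw": 70}, {"tx": 0, "ty": 0, "tz": 0, "rx": 0, "ry": 0, "rz": 0, "claw": 70}, {"tx": 0, "ty": 0, "tz": 0, "rx": 0, "ry": 0, "rz": 0, "claw": 70}]'

```text
clock: 17.52
ee_pos: [0.5101, 0.3788, 0.1854]
tool_rot: [[-0.115, 0.993, -0.004], [0.993, 0.115, -0.002], [-0.001, -0.004, -1.0]]
ft_force: [-0.3, 0.5, 0.1]
finger_gap: 0.698
grip_force: 0.0
```

```bash
python3 - <<'E'
from stub import *
s=sense();print(s['ft_force'],s['ee_pos'],s['finger_gap'])
c=camera_params('wrist');im=get_image('wrist');save('w14',im)
h=[(np.round(d['rect']).tolist(),round(d['p'],2)) for d in find_in('pusher','wrist')[:2]];print(h)
if h: x,y,w,k=h[0][0];print(onz(c,[[x,y-k/2],[x,y+k/2]],.045))
R=np.array(s['tool_rot']);P=np.array(s['ee_pos']);print(proj(c,[[*(P+R[:,0]*a+R[:,1]*b)[:2],.055] for a in(.04,-.04) for b in(-.016,.016)]).round(0).tolist())
im=get_image('top');print([(n,np.round(d['rect']).tolist(),round(d['p'],2)) for n in('tub','screw','tin','sauce_jar','garlic') for d in find_in(n,'top')[:1]])
E
```

```text
[-0.31884677  0.4679354   0.13366249] [0.51011438 0.37884297 0.18544521] 0.6975600140437396
[([318.0, 276.0, 35.0, 168.0], 0.62)]
[[0.5107689  0.42081035 0.045     ]
 [0.5321304  0.2447417  0.045     ]]
[[294.0, 195.0], [330.0, 195.0], [295.0, 278.0], [329.0, 278.0]]
[('tub', [368.0, 271.0, 61.0, 45.0], 0.6), ('screw', [377.0, 272.0, 40.0, 22.0], 0.57), ('tin', [400.0, 202.0, 24.0, 14.0], 0.77), ('sauce_jar', [358.0, 210.0, 26.0, 25.0], 0.93), ('garlic', [306.0, 216.0, 24.0, 23.0], 0.69)]
```

The pusher is lying on the board where it was set down. The screw is in the tub and the other things haven't moved.

```bash
python3 -c "
from rig import *
print(sign_off())"
```

```text
the job is handed in; nothing more can be done
None
```

The job is handed in at about 18 s of the 69 s allowed: the screw dropped into the tub under the mouth and the pusher is back on the board; the cameras showed the tub, tin, jar and garlic in place, but sign-off returned no verdict.

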